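# Find the rocking corner of a jig plate and shim it

### The job

The grey jig plate on the bench rocks because one of its four rubber feet has gone soft. Press down on its bare corners one after another with a fingertip until you find the one that gives, press that corner's red-tabbed flip-down shim flat, and then press the same corner again to check that it is now solid. Leave the other three shims up, lift nothing, and do not shift the plate, the pine offcut on it or the tools lying around.

Things in the scene. Friction and masses are not known exactly. Their poses are not given: they have to be found in the camera images.
- plate: grey anodised aluminium jig plate, 210 mm (its x) by 160 mm (its y), 15 mm thick, 1.3 kg, lying loose on four black rubber feet. Origin at the centre of its underside; +x points away from the robot, +y to the left, z up. A steel fence and stop, 14 mm high, stand near its middle. Each corner has a hinged flip-down shim with a red tab.
- plate_top (a point): centre of the plate's top face, 35 mm above the bench. The feet are 20 mm high, 44 mm across, one under each shim. One foot, any of the four, is soft, which does not show: pressed with about 2 to 4 N its corner goes down 5 to 6 mm to a firm stop, and springs back when let go. The other three do not give.
- offcut_mid (a point): centre of a loose pine offcut, 48x115x38 mm, lying along the plate's x on the middle of the plate against the fence; its top is 38 mm above the plate's top face. It stays where it is and is not to be moved.
- corner_far_left (a point): the spot to press on the far left corner of the plate, on its top face, 13 mm in from the end edge and 16 mm in from the side edge; a bare patch about 29 mm (plate x) by 40 mm (plate y)
- corner_far_right (a point): the spot to press on the far right corner of the plate, on its top face, 13 mm in from the end edge and 16 mm in from the side edge; a bare patch about 29 mm (plate x) by 40 mm (plate y)
- corner_near_left (a point): the spot to press on the near left corner of the plate, on its top face, 13 mm in from the end edge and 16 mm in from the side edge; a bare patch about 29 mm (plate x) by 40 mm (plate y)
- corner_near_right (a point): the spot to press on the near right corner of the plate, on its top face, 13 mm in from the end edge and 16 mm in from the side edge; a bare patch about 29 mm (plate x) by 40 mm (plate y)
- tab_far_left (a point): middle of the upper face of the red tab (24x17 mm, 7 mm thick) of the far left corner's shim, 45 mm along the shim's arm from its hinge pin; it moves with the shim
- shim_far_left (a joint): far left corner's shim, 0 raised to 0.84 rad flat. Its pin lies along the plate's y at plate x +66, y +60 mm, 4.5 mm above the top face; at 0 the arm rises 48 degrees towards plate -x (inward); flat, the tab's upper face is 8 mm above the plate. Pressed down (a few N) it stays; its cam packs the foot below by 6 mm (on a firm foot, about 10 N, it jacks the corner up).
- tab_far_right (a point): middle of the upper face of the red tab (24x17 mm, 7 mm thick) of the far right corner's shim, 45 mm along the shim's arm from its hinge pin; it moves with the shim
- shim_far_right (a joint): far right corner's shim, 0 raised to 0.84 rad flat. Its pin lies along the plate's y at plate x +66, y -60 mm, 4.5 mm above the top face; at 0 the arm rises 48 degrees towards plate -x (inward); flat, the tab's upper face is 8 mm above the plate. Pressed down (a few N) it stays; its cam packs the foot below by 6 mm (on a firm foot, about 10 N, it jacks the corner up).
- tab_near_left (a point): middle of the upper face of the red tab (24x17 mm, 7 mm thick) of the near left corner's shim, 45 mm along the shim's arm from its hinge pin; it moves with the shim
- shim_near_left (a joint): near left corner's shim, 0 raised to 0.84 rad flat. Its pin lies along the plate's y at plate x -66, y +60 mm, 4.5 mm above the top face; at 0 the arm rises 48 degrees towards plate +x (inward); flat, the tab's upper face is 8 mm above the plate. Pressed down (a few N) it stays; its cam packs the foot below by 6 mm (on a firm foot, about 10 N, it jacks the corner up).
- tab_near_right (a point): middle of the upper face of the red tab (24x17 mm, 7 mm thick) of the near right corner's shim, 45 mm along the shim's arm from its hinge pin; it moves with the shim
- shim_near_right (a joint): near right corner's shim, 0 raised to 0.84 rad flat. Its pin lies along the plate's y at plate x -66, y -60 mm, 4.5 mm above the top face; at 0 the arm rises 48 degrees towards plate +x (inward); flat, the tab's upper face is 8 mm above the plate. Pressed down (a few N) it stays; its cam packs the foot below by 6 mm (on a firm foot, about 10 N, it jacks the corner up).
- sanding_block: cork sanding block, 63x101x32 mm, right of the plate; a bystander. Origin at the centre of its underside
- spanner_13: small steel spanner, 164 mm long, 8 mm thick, lying in front of the plate; a bystander. Origin at the centre of its underside
- coach_bolt: steel bolt with nut, 94 mm long, left of the plate; a bystander. Origin at the centre of its underside
- spring_clamp: black spring clamp, 53x103x24 mm, left of the plate; a bystander. Origin at the centre of its underside
- pliers_brown: pliers with brown grips, 150 mm long, in front of the plate to the right; a bystander. Origin at the centre of its underside

How it is judged:
By the outcome, as a careful person would: the job done as asked, in the order asked, and still so for the second after the job is handed in, with the robot touching nothing.
It also fails if it takes over 67 s, if anything falls off the work surface, if the arm or the gripper's body presses on something with over 40 N, if the wrist force passes 120 N, or if a joint passes its speed limit or range.

### The arm

A 6-joint arm with a two-finger parallel gripper is mounted at the origin on a cart in front of the work surface, level with it; the furniture and walls round the work are solid. World frame = base frame: x ahead of the robot, y to its left, z up, the work surface at z = 0. Lengths are in m, angles in rad, forces in N, time in s.
With the tool pointing down it reaches from about 0.325 to 0.775 m from the base axis. Payload 5.5 kg.
Tool frame: the origin (TCP) lies midway between the tips of the shut fingers; the grasp point (between the pads) lies 19 mm behind it; z points along the fingers, x is the direction in which the jaws open and shut, and the axes are right-handed (so a half turn about z gives the same grasp; the last joint's range is limited). The gripper opens to 88 mm and grips with 3 to 60 N. Pads are 20 mm wide; open, the fingers measure 115 mm over their backs; the gripper's body (75 mm by 178 mm) begins 61 mm behind the grasp point.
Start: joints at [-1.376, 0.091, 1.231, -0, 1.82, -0.057], TCP at [0.149, -0.581, 0.223] pointing down, gripper open.
Joint ranges: [-2.87, 2.87], [-0.86, 2.18], [0.17, 2.46], [-1.51, 4.65], [0.06, 2.69], [-2.65, 2.65]. Speed limits (rad/s): [2.57, 2.57, 3.01, 3.14, 3.14, 3.14].

### API

Orientations are given as a unit quaternion [w, x, y, z].
In Python, from rig import robot gives the robot as it stands.
- The arm moves only by the tool play_rows, never from a script. Its arguments are lists of equal length, an entry for each row: "claw": the opening, from 0 (shut) to 1 (fully open); "translation": the shift along the tool's x, y, z in m, a list of three; "roll": the turn about the tool's z in degrees. A call has 1 to 20 rows; each row shifts and turns the commanded pose from where the row before left it, along the tool's axes as they then stand; what a row does not reach is not made up. A row lasts 1/8 s, in which the tool goes at most 62.5 mm and 10.7 degrees, less where a joint would pass 70% of its speed; a pose out of reach is approached as far as the arm can. A call with a gripper value outside its range is refused whole. The fingers move at their own pace and stop on an object; "force" is the grip in N (left out, the last holds). Time passes only in rows, so rows that do not move let the fingers close. It gives the time, the measured TCP pose, the force and the opening at its end, in the units of the state.
- robot.sense(): the state, without advancing time (a new reading comes with each control period).
- robot.snapshot(name): name is "side" or "top"; returns the picture (420x560x3 uint8, red, green, blue); there is no depth.
- robot.camera_model(name): a dict with "camera_matrix" (3x3 intrinsics, pixels), "R" (3x3) and "t" (3): a world point X has camera coordinates R X + t. Camera axes: x right, y down, z forward; pixel columns grow to the right and rows downward; lengths in m; the calibration is good to about 2 mm. A picture is of the moment at which its call begins. camera_model takes no time and is no camera call.
- robot.finish_job(): hands the job in, once; it reports no verdict.
The state is a dict: "t": time; "joints": joint angles; "qd": joint speeds; "tau": joint torques, N m; "eef_pos": TCP position; "tool_rot": TCP orientation; "force": force on the tool from outside, world axes, zero at the start; "torque": the same for the moment, N m; "width": finger opening in m.
Only numpy, scipy, OpenCV 4.12 (cv2) and the standard library are available. Lean on these libraries where they do the work, as an engineer would, in place of code of your own. Each camera call takes 0.05 s, during which the arm holds its last target.

## Working session

There is one attempt and no reset: what is moved stays moved. The work goes in short steps, Python scripts to look and compute and a tool call to move; the robot and the scene stay as the last step left them, time stands still between calls to the robot, and variables do not carry over. Pictures are saved under pics/ and viewed, and the job is handed in when it is done.

Besides the shell and the picture viewer there is one more tool, called after "Emit:" as name(argument=value, ...) on one line, values as JSON. play_rows: Moves the arm, as the interface text tells. Its arguments: {"type":"object","properties":{"claw":{"type":"array","items":{"type":"number"}},"translation":{"type":"array","items":{"type":"array","items":{"type":"number"}}},"roll":{"type":"array","items":{"type":"number"}},"force":{"type":"number"}},"required":["claw","translation","roll"]}

```bash
ls; mkdir -p pics; python3 - <<'E'
from rig import robot
import cv2,numpy as np
print(robot.sense())
for n in("side","top"):
    im=robot.snapshot(n); cv2.imwrite(f"pics/{n}0.png",im[:,:,::-1]); m=robot.camera_model(n)
    print(n,m)
E
```

```text
pics
{'t': 0.0, 'joints': array([-1.37568075e+00,  9.18438396e-02,  1.23185661e+00, -3.09426547e-06,
        1.81980163e+00, -5.66913708e-02]), 'qd': array([-0.00056869,  0.00096269,  0.00030113, -0.00084407, -0.00055631,
        0.00030367]), 'tau': array([ 6.54329284e-06, -4.46446788e+01, -4.06449687e+01,  6.99665258e-02,
        2.91547109e-02, -1.14473414e-04]), 'eef_pos': array([ 0.14943811, -0.58079044,  0.22153241]), 'tool_rot': array([-6.25647974e-04,  7.90301353e-01, -6.12717602e-01, -7.21137025e-04]), 'force': array([ 0.48646476, -0.04648385,  0.2604263 ]), 'torque': array([-0.02774893, -0.0045835 , -0.02704394]), 'width': 0.08786565491713288}
side {'camera_matrix': array([[411.2047796 ,   0.        , 281.082949  ],
       [  0.        , 411.2047796 , 215.24277014],
       [  0.        ,   0.        ,   1.        ]]), 'R': array([[-0.90931101, -0.41578309, -0.01667046],
       [-0.21775012,  0.5095907 , -0.83240748],
       [ 0.35459606, -0.75328729, -0.55391325]]), 't': array([0.51536985, 0.08882161, 0.82238978])}
top {'camera_matrix': array([[404.14639355,   0.        , 283.27342218],
       [  0.        , 404.14639355, 209.29756222],
       [  0.        ,   0.        ,   1.        ]]), 'R': array([[ 0.00330425, -0.99998794,  0.00363284],
       [-0.99757933, -0.00354858, -0.06944706],
       [ 0.06945911, -0.00339458, -0.99757902]]), 't': array([0.1368993 , 0.4901716 , 0.90824806])}
```

View pics/top0.png

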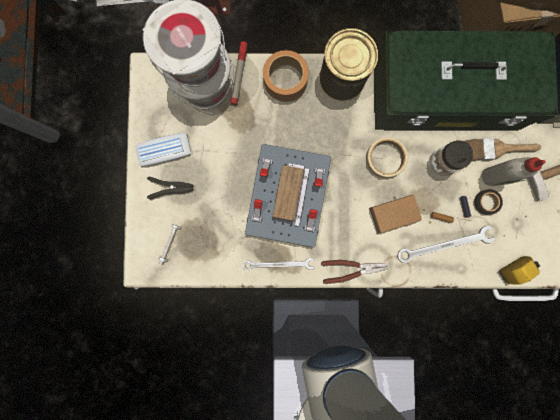

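View pics/side0.png

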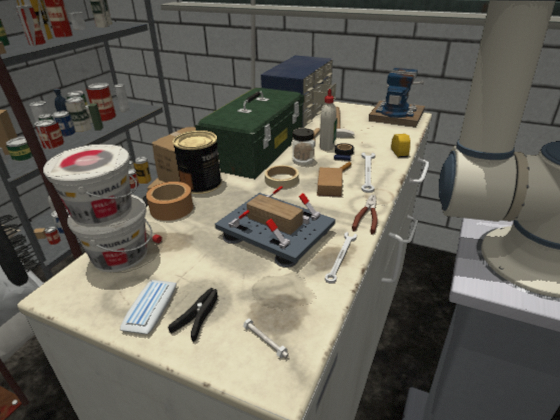

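The top view shows the plate centred near pixel (288,195), turned about 8°, with corners near (262,144), (331,156), (316,247) and (245,235). All four red tabs are up. In the side view the plate sits at about (275,228).

```bash
cat > h.py <<'E'
import cv2,numpy as np
from rig import robot
def ray(n,uv,z):
    m=robot.camera_model(n);K,R,t=m["camera_matrix"],m["R"],m["t"]
    d=R.T@np.linalg.solve(K,[uv[0],uv[1],1]);c=-R.T@t
    return c+d*(z-c[2])/d[2]
def proj(n,X):
    m=robot.camera_model(n);p=m["camera_matrix"]@(m["R"]@np.asarray(X)+m["t"]);return p[:2]/p[2]
E
python3 - <<'E'
from h import *
im=cv2.imread("pics/top0.png")
hsv=cv2.cvtColor(im,cv2.COLOR_BGR2HSV)
print(im[150,275],im[240,300],im[130,300],hsv[150,275],hsv[130,300])
b,g,r=[im[:,:,i].astype(int) for i in range(3)]
mask=((b>=r-2)&(r>50)&(r<160)).astype(np.uint8)*255
roi=np.zeros_like(mask);roi[135:255,235:340]=255;mask&=roi
mask=cv2.morphologyEx(mask,cv2.MORPH_CLOSE,np.ones((5,5)));mask=cv2.morphologyEx(mask,cv2.MORPH_OPEN,np.ones((3,3)))
cs,_=cv2.findContours(mask,cv2.RETR_EXTERNAL,cv2.CHAIN_APPROX_NONE)
c=max(cs,key=cv2.contourArea)
P=np.array([ray("top",p[0]+0.0,0.035)[:2] for p in c],dtype=np.float32)
rc=cv2.minAreaRect(P);print(cv2.contourArea(c),rc);bx=cv2.boxPoints(rc);print(bx)
# tabs
red=((r>130)&(g<70)&(b<70)).astype(np.uint8)*255&roi
n,l,s,ce=cv2.connectedComponentsWithStats(red)
for i in range(1,n):
    if s[i,4]>8: print(s[i],ce[i],ray("top",ce[i],0.07))
v=im.copy();cv2.drawContours(v,[c],-1,(0,255,255),1)
for q in bx: cv2.circle(v,tuple(int(round(a)) for a in proj("top",[*q,0.035])),2,(0,255,0),-1)
cv2.imwrite("pics/d0.png",cv2.resize(v[130:260,220:350],None,fx=4.5,fy=4.5,interpolation=cv2.INTER_NEAREST))
E
```

```text
[132 131 121] [140 136 127] [152 175 182] [ 93  21 132] [ 23  42 182]
6228.0 ((0.5215004086494446, 0.12895670533180237), (0.15921714901924133, 0.20875650644302368), 79.842041015625)
[[0.40471828 0.06900439]
 [0.61020255 0.03218756]
 [0.63828254 0.18890902]
 [0.43279827 0.22572586]]
[260 169   8   7  48] [263.58333333 171.89583333] [0.56721873 0.18176732 0.07      ]
[315 179   8   7  47] [318.25531915 181.93617021] [0.54572135 0.0631238  0.07      ]
[254 199   8  10  54] [257.40740741 203.55555556] [0.49821996 0.19463479 0.07      ]
[309 210   8   9  58] [312.56896552 213.5862069 ] [0.47695089 0.07557291 0.07      ]
```

View pics/d0.png

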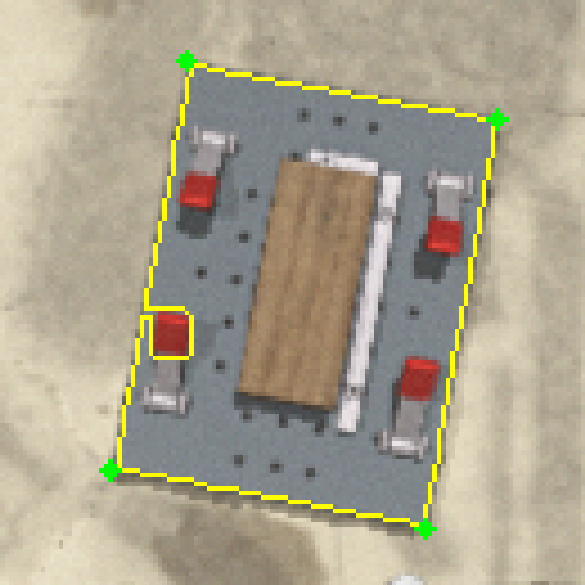

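Box measures 159 × 209 mm against the given 160 × 210. The centre is (0.5215, 0.129) and the yaw about -10.2°. I'll turn the tool to the plate axes and shut the jaws, then go above the far right corner.

Emit:
play_rows(claw=[0, 0, 0, 0, 0, 0, 0, 0, 0, 0, 0, 0, 0, 0, 0, 0, 0, 0, 0], translation=[[0, 0, 0], [0, 0, 0], [0, 0, 0], [-0.0467, -0.0222, 0], [-0.0467, -0.0222, 0], [-0.0467, -0.0222, 0], [-0.0467, -0.0222, 0], [-0.0467, -0.0222, 0], [-0.0467, -0.0222, 0], [-0.0467, -0.0222, 0], [-0.0467, -0.0222, 0], [-0.0467, -0.0222, 0], [-0.0467, -0.0222, 0], [-0.0467, -0.0222, 0], [-0.0467, -0.0222, 0], [-0.0467, -0.0222, 0], [-0.0467, -0.0222, 0], [-0.0467, -0.0222, 0], [0, 0, 0]], roll=[8.2, 8.2, 8.2, 0, 0, 0, 0, 0, 0, 0, 0, 0, 0, 0, 0, 0, 0, 0, 0], force=20)

```text
t: 2.48
eef_pos: [0.6016, 0.0524, 0.2203]
tool_rot: [-0.001, -0.643, 0.766, 0.001]
force: [0.0, -0.2, 0.2]
width: 0.0001
```

```bash
cat >> h.py <<'E'
C=np.array([.5215,.1290]);a=np.radians(-10.16)
px=np.array([np.cos(a),np.sin(a)]);py=np.array([-np.sin(a),np.cos(a)])
def st():
    s=robot.sense();e=s["eef_pos"];d=e[:2]-C
    w,x,y,z=s["tool_rot"]
    print("t%.2f plate xy mm %.1f %.1f z %.2f  F %s w %.4f yaw %.1f tilt %.2f"%(s["t"],1e3*d@px,1e3*d@py,1e3*e[2],s["force"].round(2),s["width"],np.degrees(np.arctan2(2*(x*y+w*z),1-2*(y*y+z*z))),np.degrees(2*np.hypot(w,z))))
E
python3 -c "from h import *;st()"
```

```text
t2.48 plate xy mm 92.3 -61.3 z 220.34  F [ 0.02 -0.25  0.19] w 0.0001 yaw -99.9 tilt 0.20
```

Emit:
play_rows(claw=[0, 0, 0, 0, 0, 0], translation=[[0.002, 0, 0.045], [0, 0, 0.045], [0, 0, 0.045], [0, 0, 0.03], [0, 0, 0.01], [0, 0, 0]], roll=[0, 0, 0, 0, 0, 0])

```text
t: 3.22
eef_pos: [0.6003, 0.047, 0.0478]
tool_rot: [-0.0, -0.641, 0.767, 0.0]
force: [1.3, 0.4, 1.1]
width: 0.0003
```

```bash
python3 - <<'E'
from h import *
st()
for n,(x0,y0) in {"top":(220,130),"side":(190,160)}.items():
    im=robot.snapshot(n)[:,:,::-1];cv2.imwrite(f"pics/{n}1.png",cv2.resize(im[y0:y0+130,x0:x0+160],None,fx=4,fy=4))
E
```

```text
t3.23 plate xy mm 92.1 -66.8 z 47.79  F [1.32 0.37 1.14] w 0.0003 yaw -100.2 tilt 0.03
```

View pics/side1.png

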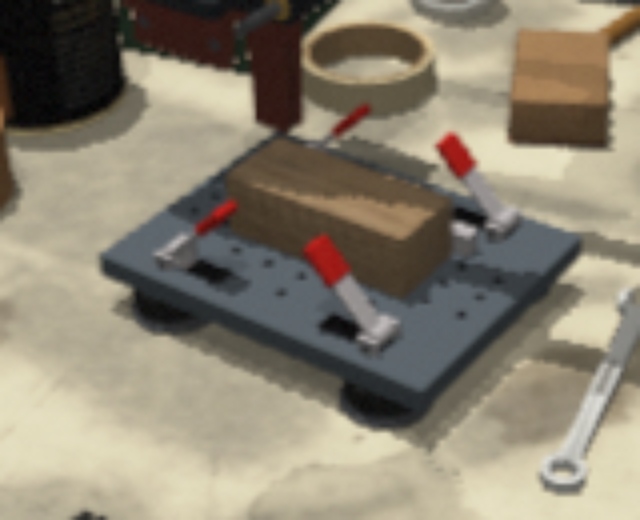

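View pics/top1.png

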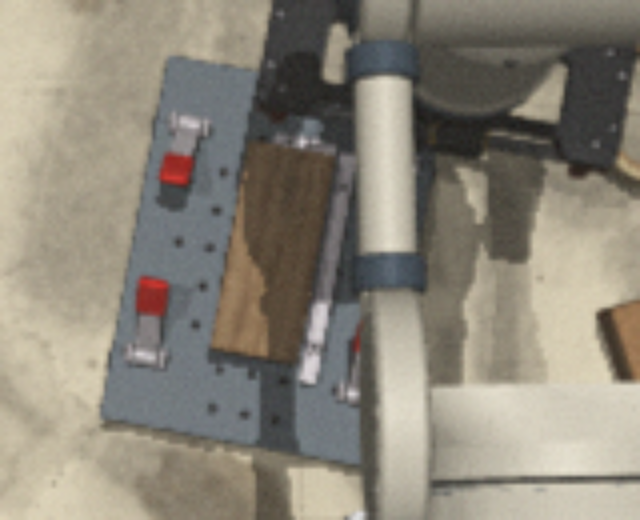

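The side view shows the shut fingers above the far right corner at crop (278,115), clear of the shim. The top view shows no contact. I'll lower slowly.

Emit:
play_rows(claw=[0, 0, 0, 0, 0, 0, 0], translation=[[-0.002, 0, 0.003], [0, 0, 0.003], [0, 0, 0.003], [0, 0, 0.002], [0, 0, 0.001], [0, 0, 0], [0, 0, 0]], roll=[0, 0, 0, 0, 0, 0, 0])

```text
t: 4.2
eef_pos: [0.601, 0.0496, 0.0357]
tool_rot: [0.0, -0.642, 0.767, -0.0]
force: [-0.1, 0.6, -0.5]
width: 0.0004
```

Emit:
play_rows(claw=[0, 0, 0], translation=[[0, 0, 0.001], [0, 0, 0], [0, 0, 0]], roll=[0, 0, 0])

```text
t: 4.58
eef_pos: [0.6012, 0.0496, 0.0354]
tool_rot: [0.0, -0.642, 0.767, -0.0]
force: [-2.1, -0.3, 5.4]
width: 0.0003
```

Emit:
play_rows(claw=[0, 0, 0], translation=[[0, 0, 0.001], [0, 0, 0], [0, 0, 0]], roll=[0, 0, 0])

```text
t: 4.95
eef_pos: [0.6012, 0.0496, 0.0353]
tool_rot: [0.0, -0.642, 0.767, -0.0]
force: [-4.6, 0.1, 9.4]
width: 0.0005
```

Far right is firm: 9 N with no travel. Next is far left.

Emit:
play_rows(claw=[0, 0, 0, 0, 0, 0, 0, 0], translation=[[0, 0, -0.015], [0, 0, -0.015], [-0.043, 0, 0], [-0.043, 0, 0], [-0.043, 0, 0], [0, 0, 0.015], [0, 0, 0.009], [0, 0, 0]], roll=[0, 0, 0, 0, 0, 0, 0, 0])

```text
t: 5.95
eef_pos: [0.6229, 0.1752, 0.0381]
tool_rot: [-0.001, -0.641, 0.767, 0.0]
force: [-0.6, -0.5, -0.1]
width: 0.0004
```

Emit:
play_rows(claw=[0, 0, 0, 0], translation=[[0, 0, 0.003], [0, 0, 0.003], [0, 0, 0], [0, 0, 0]], roll=[0, 0, 0, 0])

```text
t: 6.45
eef_pos: [0.6243, 0.176, 0.0346]
tool_rot: [0.0, -0.641, 0.767, -0.001]
force: [-0.6, -3.2, 4.1]
width: 0.0006
```

```bash
python3 -c "from h import *;st()"
```

```text
t6.45 plate xy mm 92.9 64.4 z 34.64  F [-0.61 -3.24  4.14] w 0.0006 yaw -100.2 tilt 0.09
```

Emit:
play_rows(claw=[0, 0, 0], translation=[[0, 0, 0.0015], [0, 0, 0], [0, 0, 0]], roll=[0, 0, 0])

```text
t: 6.82
eef_pos: [0.6245, 0.1763, 0.0328]
tool_rot: [0.001, -0.642, 0.767, -0.001]
force: [0.4, -1.8, 5.7]
width: 0.0006
```

Emit:
play_rows(claw=[0, 0, 0], translation=[[0, 0, 0.002], [0, 0, 0], [0, 0, 0]], roll=[0, 0, 0])

```text
t: 7.2
eef_pos: [0.6246, 0.1764, 0.0311]
tool_rot: [0.001, -0.642, 0.767, -0.001]
force: [2.2, -2.7, 6.9]
width: 0.0001
```

Emit:
play_rows(claw=[0, 0, 0], translation=[[0, 0, 0.002], [0, 0, 0], [0, 0, 0]], roll=[0, 0, 0])

```text
t: 7.58
eef_pos: [0.6248, 0.1766, 0.0297]
tool_rot: [0.001, -0.642, 0.767, -0.001]
force: [0.3, -3.0, 7.9]
width: 0.0006
```

Emit:
play_rows(claw=[0, 0, 0], translation=[[0, 0, 0.0015], [0, 0, 0], [0, 0, 0]], roll=[0, 0, 0])

```text
t: 7.95
eef_pos: [0.6249, 0.1765, 0.0294]
tool_rot: [0.001, -0.642, 0.767, -0.001]
force: [-2.6, -3.0, 13.3]
width: 0.0004
```

```bash
python3 - <<'E'
from h import *
st()
for n,(x0,y0) in {"side":(190,160)}.items():
    im=robot.snapshot(n)[:,:,::-1];cv2.imwrite(f"pics/{n}2.png",cv2.resize(im[y0:y0+130,x0:x0+160],None,fx=4,fy=4))
E
```

```text
t7.95 plate xy mm 93.3 65.0 z 29.45  F [-2.63 -2.97 13.34] w 0.0004 yaw -100.2 tilt 0.20
```

View pics/side2.png

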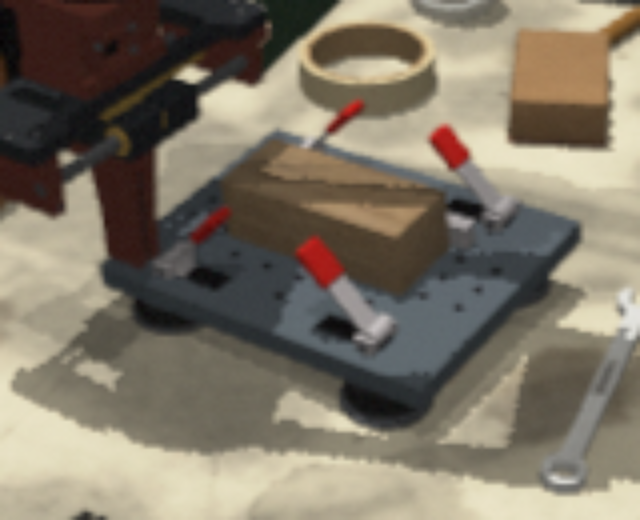

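The corner goes from 35.4 down to 29.4 mm and then meets a firm stop (8 to 13 N). Far left is the soft one. The side view shows the fingers on its bare patch at crop (135,255), beside the hinge. Next I'll lift slowly and go above its tab.

Emit:
play_rows(claw=[0, 0, 0, 0, 0, 0, 0, 0, 0, 0, 0], translation=[[0, 0, -0.004], [0, 0, -0.003], [0, 0, -0.003], [0, 0, -0.003], [0, 0, -0.02], [0, 0, -0.02], [0, 0, -0.017], [0.0025, 0.03, 0], [0.0025, 0.029, 0], [0, 0, 0], [0, 0, 0]], roll=[0, 0, 0, 0, 0, 0, 0, 0, 0, 0, 0])

```text
t: 9.38
eef_pos: [0.5658, 0.1821, 0.0976]
tool_rot: [0.001, -0.642, 0.767, -0.0]
force: [-0.4, -0.2, 0.6]
width: 0.0005
```

```bash
python3 - <<'E'
from h import *
st()
for n,(x0,y0) in {"side":(190,160)}.items():
    im=robot.snapshot(n)[:,:,::-1];cv2.imwrite(f"pics/{n}3.png",cv2.resize(im[y0:y0+130,x0:x0+160],None,fx=4,fy=4))
E
```

```text
t9.38 plate xy mm 34.2 60.0 z 97.64  F [-0.37 -0.21  0.6 ] w 0.0005 yaw -100.2 tilt 0.11
```

View pics/side3.png

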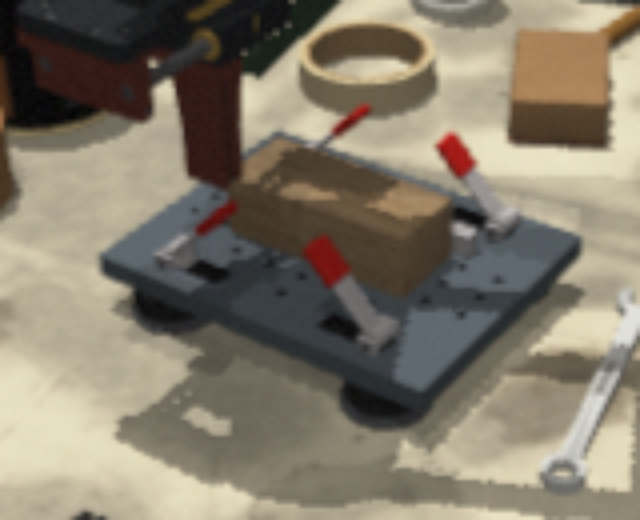

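The fingertip, at crop (215,185), is above the far-left tab at (225,212). I'll press it down along its arc.

Emit:
play_rows(claw=[0, 0, 0, 0, 0, 0, 0, 0, 0], translation=[[0, 0, 0.008], [0, 0, 0.006], [0, 0.001, 0.004], [0, 0.001, 0.004], [0, 0.002, 0.004], [0, 0.002, 0.004], [0, 0.002, 0.004], [0, 0, 0], [0, 0, 0]], roll=[0, 0, 0, 0, 0, 0, 0, 0, 0])

```text
t: 10.55
eef_pos: [0.557, 0.1833, 0.0624]
tool_rot: [-0.0, -0.642, 0.767, -0.0]
force: [0.5, -0.0, 0.1]
width: 0.0
```

Emit:
play_rows(claw=[0, 0, 0, 0, 0, 0], translation=[[0, 0.002, 0.004], [0, 0.001, 0.004], [0, 0.001, 0.004], [0, 0, 0.003], [0, 0, 0], [0, 0, 0]], roll=[0, 0, 0, 0, 0, 0])

```text
t: 11.3
eef_pos: [0.5529, 0.1841, 0.0475]
tool_rot: [-0.0, -0.642, 0.767, 0.0]
force: [-0.2, 0.4, -0.7]
width: 0.0004
```

```bash
python3 - <<'E'
from h import *
st()
for n,(x0,y0) in {"side":(190,160)}.items():
    im=robot.snapshot(n)[:,:,::-1];cv2.imwrite(f"pics/{n}4.png",cv2.resize(im[y0:y0+130,x0:x0+160],None,fx=4,fy=4))
E
```

```text
t11.30 plate xy mm 21.2 59.8 z 47.49  F [-0.21  0.37 -0.69] w 0.0004 yaw -100.2 tilt 0.02
```

View pics/side4.png

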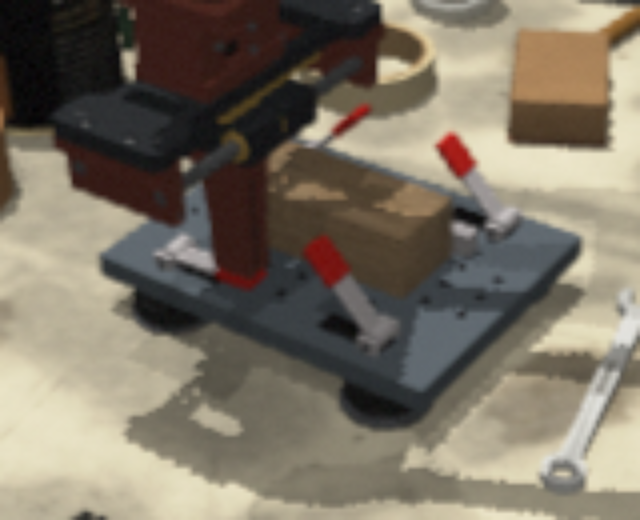

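The tab at crop (240,275) is almost flat under the finger. I'll go on to the stop.

Emit:
play_rows(claw=[0, 0, 0, 0, 0], translation=[[0, 0, 0.002], [0, 0, 0.002], [0, 0, 0.001], [0, 0, 0], [0, 0, 0]], roll=[0, 0, 0, 0, 0])

```text
t: 11.98
eef_pos: [0.5529, 0.1842, 0.043]
tool_rot: [0.0, -0.642, 0.767, 0.0]
force: [-2.7, -0.1, 5.0]
width: 0.0008
```

Emit:
play_rows(claw=[0, 0, 0], translation=[[0, 0, 0.0015], [0, 0, 0], [0, 0, 0]], roll=[0, 0, 0])

```text
t: 12.35
eef_pos: [0.553, 0.1843, 0.0427]
tool_rot: [0.0, -0.642, 0.767, -0.0]
force: [-4.9, -1.0, 11.7]
width: 0.0002
```

The shim is flat at z 42.7, the expected 43, and solid at 12 N. I'll lift and return to the far-left corner.

Emit:
play_rows(claw=[0, 0, 0, 0, 0, 0, 0, 0, 0], translation=[[0, 0, -0.003], [0, 0, -0.004], [0, 0, -0.015], [0, 0, -0.015], [-0.001, -0.025, 0], [-0.002, -0.025, 0], [-0.001, -0.021, 0], [0, 0, 0], [0, 0, 0]], roll=[0, 0, 0, 0, 0, 0, 0, 0, 0])

```text
t: 13.48
eef_pos: [0.6233, 0.1757, 0.0786]
tool_rot: [0.0, -0.642, 0.767, 0.0]
force: [-0.3, -0.7, 0.5]
width: 0.0006
```

```bash
python3 - <<'E'
from h import *
st()
for n,(x0,y0) in {"side":(190,160)}.items():
    im=robot.snapshot(n)[:,:,::-1];cv2.imwrite(f"pics/{n}5.png",cv2.resize(im[y0:y0+130,x0:x0+160],None,fx=4,fy=4))
E
```

```text
t13.47 plate xy mm 91.9 63.9 z 78.60  F [-0.32 -0.71  0.46] w 0.0006 yaw -100.2 tilt 0.01
```

View pics/side5.png

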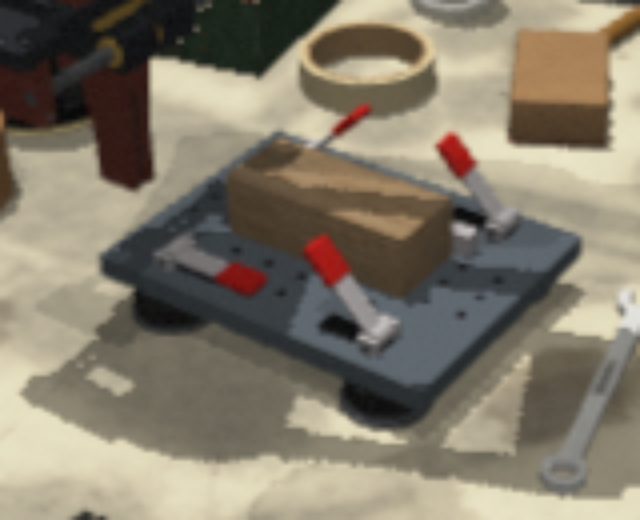

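The far-left shim stays flat, with its tab at crop (240,277), and the other three are up. Next I'll press the corner again.

Emit:
play_rows(claw=[0, 0, 0, 0, 0, 0, 0, 0], translation=[[0, 0, 0.02], [0, 0, 0.015], [0, 0, 0.004], [0, 0, 0.002], [0, 0, 0.002], [0, 0, 0.001], [0, 0, 0], [0, 0, 0]], roll=[0, 0, 0, 0, 0, 0, 0, 0])

```text
t: 14.52
eef_pos: [0.624, 0.1757, 0.0352]
tool_rot: [0.001, -0.642, 0.767, -0.0]
force: [-2.2, 1.2, 4.5]
width: 0.0003
```

Emit:
play_rows(claw=[0, 0, 0], translation=[[0, 0, 0.0012], [0, 0, 0], [0, 0, 0]], roll=[0, 0, 0])

```text
t: 14.9
eef_pos: [0.624, 0.1757, 0.0349]
tool_rot: [0.001, -0.642, 0.767, -0.0]
force: [-4.1, -1.0, 9.4]
width: 0.0001
```

It's solid: 34.9 mm at 9.4 N, where earlier it had sunk to 29.7 mm at 8 N. I'll lift clear.

Emit:
play_rows(claw=[0, 0, 0, 0, 0, 0, 0, 0, 0, 0, 0, 0, 0], translation=[[0, 0, -0.003], [0, 0, -0.004], [0, 0, -0.03], [0, 0, -0.04], [0, 0, -0.04], [0, 0, -0.04], [0, 0, -0.03], [0.05, 0, 0], [0.05, 0, 0], [0.05, 0, 0], [0.05, 0, 0], [0.05, 0, 0], [0, 0, 0]], roll=[0, 0, 0, 0, 0, 0, 0, 0, 0, 0, 0, 0, 0])

```text
t: 16.52
eef_pos: [0.5788, -0.0736, 0.2196]
tool_rot: [-0.0, -0.64, 0.769, -0.0]
force: [-0.2, 0.7, -0.7]
width: 0.0003
```

Emit:
play_rows(claw=[0, 0, 0, 0, 0, 0, 0], translation=[[0.05, 0.02, 0], [0.05, 0.02, 0], [0.05, 0.02, 0], [0.05, 0.02, 0], [0.05, 0.02, 0], [0, 0, 0], [0, 0, 0]], roll=[0, 0, 0, 0, 0, 0, 0])

```text
t: 17.4
eef_pos: [0.4375, -0.298, 0.2198]
tool_rot: [0.0, -0.642, 0.767, 0.0]
force: [0.4, 0.2, -0.3]
width: 0.0007
```

```bash
python3 - <<'E'
from h import *
st()
for n in("side","top"):
    cv2.imwrite(f"pics/{n}6.png",robot.snapshot(n)[:,:,::-1])
im=cv2.imread("pics/top6.png")
b,g,r=[im[:,:,i].astype(int) for i in range(3)]
mask=((b>=r-2)&(r>50)&(r<160)).astype(np.uint8)*255
roi=np.zeros_like(mask);roi[135:255,235:340]=255;mask&=roi
mask=cv2.morphologyEx(mask,cv2.MORPH_CLOSE,np.ones((5,5)));mask=cv2.morphologyEx(mask,cv2.MORPH_OPEN,np.ones((3,3)))
cs,_=cv2.findContours(mask,cv2.RETR_EXTERNAL,cv2.CHAIN_APPROX_NONE)
c=max(cs,key=cv2.contourArea)
print(cv2.minAreaRect(np.array([ray("top",p[0]+0.0,0.035)[:2] for p in c],dtype=np.float32)))
E
```

```text
t17.40 plate xy mm -7.3 -435.1 z 219.76  F [ 0.42  0.18 -0.31] w 0.0007 yaw -100.1 tilt 0.05
((0.5215437412261963, 0.12916254997253418), (0.1596376597881317, 0.2085825800895691), 79.842041015625)
```

View pics/top6.png

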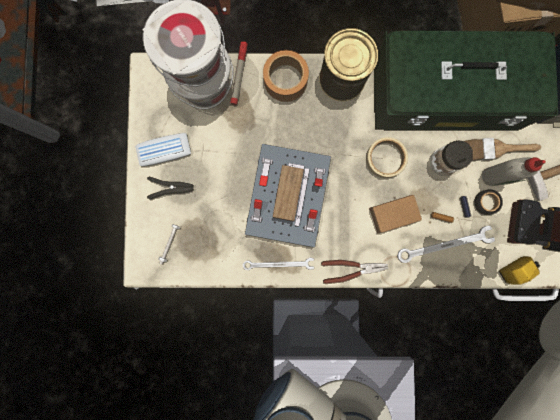

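View pics/side6.png

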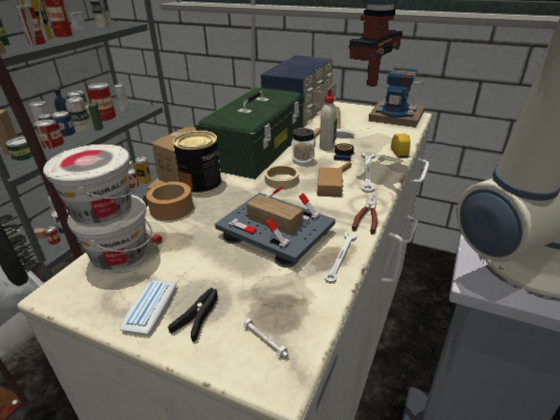

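The plate centre is within 0.2 mm of where it started, with the yaw unchanged. The far-left tab is flat at top-view pixel (264,178), the other three are up, and the tools and offcut haven't moved.

```bash
python3 -c "from rig import robot;print(robot.finish_job())"
```

```text
the job is handed in; nothing more can be done
None
```

The soft foot was under the far left corner. I pressed that corner's shim flat, and the corner is now solid.

- **Finding it:** far right was firm, staying at 35.3 mm under 9 N. Far left sank from 35.4 mm to a stop at 29.4 mm, needing about 8 N on the tool, more than the 2–4 N stated. With the soft corner found, I did not press the two near corners.
- **Shim:** I pressed the far left tab down along its arc to z = 42.7 mm (43 mm expected for flat). It held at about 12 N and stayed down.
- **Re-check:** pressed again with 9.4 N, far left stayed at 34.9 mm.
- **Last pictures:** the plate centre had moved no more than 0.2 mm and its yaw was unchanged. The other three shims were up, and by eye the offcut and tools had not moved. The arm was clear of everything when I handed the job in, at about 17.5 s. No check failed.

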